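Nest the last two tapered sleeves loosely on their stacks

ROBOT

A 6-joint arm with a two-finger parallel gripper is mounted at the origin on the work surface. World frame = base frame: x ahead of the robot, y to its left, z up, the work surface at z = 0. Lengths are in m, angles in rad, forces in N, time in s.
With the tool pointing down it reaches from about 0.375 to 0.9 m from the base axis. Payload 3.1 kg.
Tool frame: the origin (TCP) lies on the mounting face of the last link; the fingertips stand 173 mm ahead of it and the grasp point (between the pads) lies 155 mm ahead of it; z points along the fingers, x is the direction in which the jaws open and shut, and the axes are right-handed (so a half turn about z gives the same grasp; the last joint's range is limited). The gripper opens to 85 mm and grips with 20 to 120 N. Pads are 22 mm wide; open, the fingers measure 114 mm over their backs; the gripper's body (76 mm by 85 mm) begins 54 mm behind the grasp point. The pads swing forward as they close: fully open they stand 13 mm farther back than shut.
Start: joints at [0.951, 0.527, 1.433, -0, 1.181, -0.178], TCP at [0.267, 0.565, 0.405] pointing down, gripper open.
Joint ranges: [-3.08, 3.08], [-0.75, 2.2], [0.22, 2.44], [-1.43, 4.57], [0, 2.65], [-2.85, 2.85]. Speed limits (rad/s): [2.79, 2.79, 3.14, 3.14, 3.14, 3.14].

INTERFACE

Orientations are given as a unit quaternion [w, x, y, z].
In Python, from plant import state, cams, ticket gives the robot as it stands.
- The arm moves only by the tool servo_tool, never from a script. Its arguments are lists of equal length, an entry for each row: "gripper": the opening, from 0 (shut) to 1 (fully open); "xyz": the shift along the tool's x, y, z in m, a list of three; "dr": the turn, a rotation vector about the tool's x, y, z in rad, a list of three. In form: {"gripper": [gripper, ...], "xyz": [[x, y, z], ...], "dr": [[wx, wy, wz], ...]}. A call has 1 to 5 rows; each row is the pose to reach, as a shift and turn from the pose commanded when the call began, along the tool's axes at that moment; what a row does not reach only later rows make up. A row lasts 1/8 s, in which the tool goes at most 62.5 mm and 10.7 degrees, less where a joint would pass 70% of its speed; a pose out of reach is approached as far as the arm can. A call with a gripper value outside its range is refused whole. The fingers move at their own pace and stop on an object; the grip force is fixed at half the most. Time passes only in rows, so rows that repeat a pose let the fingers close. It gives the time, the measured TCP pose, the force and the opening at its end, in the units of the state.
- state(): the state, without advancing time (a new reading comes with each control period).
- cams.grab_frame(name): name is "side" or "top"; returns the picture (480x640x3 uint8, red, green, blue); there is no depth.
- cams.camera_info(name): a dict with "intrinsics" (3x3 intrinsics, pixels), "distortion" ([k1, k2, p1, p2, k3] as OpenCV has them; the pictures are not rectified), "R" (3x3) and "t" (3): a world point X has camera coordinates R X + t. Camera axes: x right, y down, z forward; pixel columns grow to the right and rows downward; lengths in m; the calibration is good to about 2 mm. A picture is of the moment at which its call begins. camera_info takes no time and is no camera call.
- ticket.close_job(): hands the job in, once; it reports no verdict.
Trained networks look in the newest picture that a camera, given by its name, has taken for a name from the list of things; names that differ only in an ending like _2 or _b are one class to them, and where a whole thing is asked for, a point or a joint stands for the part that bears it (a point fixed in the world has none). Each returns a list of dicts, best first, with "p" (0 to 1); they miss things now and then, are a little off and sometimes report something else, mostly with a low value. They report only what shows in the picture. A call takes as long as a camera call. They do not tell look-alikes from the thing itself.
- cams.boxes_of(camera, target): "extent" ([left, top, right, bottom] in pixels, round what is visible of it).
- cams.spot_point(camera, target): "point" ([row, column] in pixels: a listed point, or the origin of a listed thing).
The state is a dict: "time_s": time; "qpos": joint angles; "dq": joint speeds; "effort": joint torques, N m; "position": TCP position; "tool_rot": TCP orientation; "contact_force": force on the tool from outside, world axes, zero at the start; "wrist_torque": the same for the moment, N m; "gripper_width": finger opening in m.
Only numpy, scipy, OpenCV 4.12 (cv2) and the standard library are available. Lean on these libraries where they do the work, as an engineer would, in place of code of your own. Each camera call takes 0.05 s, during which the arm holds its last target. There are 200 camera calls.

TASK

Two tapered road-stud sleeves, one small and one large, are left on the packing bench: nest each, narrow end up, over the stack of its own size. Lower them gently so that each settles loosely under its own weight, fully down and upright; do not press them on or drop them, or the tapers jam. Leave the stacks standing where they are and do not disturb the road studs lying about.

Things in the scene. Friction and masses are not known exactly. Their poses are not given: they have to be found in the camera images.
- small_center (a point): Centre (on the axis, half-way up, 52 mm above its foot) of the small loose sleeve: white plastic, 104 mm tall, standing narrow end up, z axis up along it. From below: a round flange 90 mm across and 5 mm thick; a hollow tapered body, open below, 69.6 mm across at the foot narrowing to 44 mm at a closed flat shoulder 80 mm above the foot (wall 5 mm); on the shoulder a solid straight gripping collar 26 mm across and 24 mm tall. Round, so any yaw will do. 0.12 kg.
- large_center (a point): Centre (on the axis, half-way up, 62 mm above its foot) of the large loose sleeve: like the small one but 124 mm tall, flange 120 mm across, tapered body 96 mm across at the foot narrowing to 64 mm at the shoulder 100 mm above the foot (wall 5 mm), gripping collar 44 mm across and 24 mm tall. 0.22 kg.
- small_stack_top (a point): Centre of the top face of the collar of the small stack (axis z up): two small sleeves already nested, standing loose on the bench, 137 mm tall, 0.36 kg, its upper sleeve of the small sleeve's shape. A third sleeve, when settled, rests taper on taper with its flange 33 mm above the flange below it, so that its own collar top is 33 mm above this point and its centre 19 mm below this point; wall clearance all round is 1.6 mm for each 10 mm that it is still above that.
- large_stack_top (a point): Centre of the top face of the collar of the large stack (axis z up): two large sleeves already nested, standing loose on the bench, 157 mm tall, 0.66 kg. A third large sleeve, when settled, has its collar top 33 mm above this point and its centre 29 mm below this point; same taper and clearance as the small stack.
- stud0_center (a point): Bystander: solar road stud, a round white puck with a clear top and a dark solar panel, 92 mm across (112 mm over its two lugs), 32 mm tall; point at its middle. Leave it alone.
- stud1_center (a point): Bystander: a second road stud of the same kind.
- table: The grey bench, top at height 0, with a cardboard sheet on it; origin at the middle of its top.
Mind the look-alikes: they are no part of the job. Leave any purple or yellow look-alike of the part that bears large_center alone. What is shaped like the part that bears small_center but turquoise is not meant.

How it is judged:
By the outcome, as a careful person would: the job done as asked, in the order asked, and still so for the second after the job is handed in, with the robot touching nothing.
It also fails if it takes over 72 s, if anything falls off the work surface, if the arm or the gripper's body presses on something with over 40 N, if the wrist force passes 120 N, or if a joint passes its speed limit or range.

## Working session

There is one attempt and no reset: what is moved stays moved. The work goes in short steps, Python scripts to look and compute and a tool call to move; the robot and the scene stay as the last step left them, time stands still between calls to the robot, and variables do not carry over. Pictures are saved under pics/ and viewed, about 8 in all and at most 12, crops included, and the job is handed in when it is done.

Besides the shell and the picture viewer there is one more tool, called after "Request:" as name(argument=value, ...) on one line, values as JSON. servo_tool: Moves the arm, as the interface text tells. Its arguments: {"type":"object","properties":{"gripper":{"type":"array","items":{"type":"number"}},"xyz":{"type":"array","items":{"type":"array","items":{"type":"number"}}},"dr":{"type":"array","items":{"type":"array","items":{"type":"number"}}}},"required":["gripper","xyz","dr"]}

```bash
mkdir -p pics; ls
python3 - <<'E'
from plant import state,cams
import cv2,numpy as np
print(state())
T=['small_center','large_center','small_stack_top','large_stack_top','stud0_center']
for c in ['side','top']:
    im=cams.grab_frame(c); cv2.imwrite(f'pics/{c}0.png',im[:,:,::-1])
    i=cams.camera_info(c); print(c,np.round(i['intrinsics'],1).tolist(),i['distortion'],np.round(i['R'],3).tolist(),i['t'])
    for t in T: print(t,[(np.round(d['point']).tolist(),round(d['p'],2)) for d in cams.spot_point(c,t)])
E
```

```text
pics
{'time_s': 0.0, 'qpos': array([ 9.50509949e-01,  5.28466821e-01,  1.43387165e+00,  1.66578456e-06,
        1.18140101e+00, -1.78519281e-01]), 'dq': array([-7.26868280e-04, -8.33506719e-04,  3.34044305e-04, -2.55384473e-03,
        9.51825696e-05,  8.57202780e-04]), 'effort': array([ 7.45628568e-04, -4.42351127e+01, -1.78028208e+01, -3.00600695e-04,
        8.35513521e-03, -1.08662280e-05]), 'position': array([0.2669981 , 0.56473027, 0.40374256]), 'tool_rot': array([ 4.03405423e-04,  8.44848067e-01,  5.35005226e-01, -9.94723006e-04]), 'contact_force': array([ 0.94022059, -0.45782212, -0.11061753]), 'wrist_torque': array([0.01418385, 0.01763925, 0.001431  ]), 'gripper_width': 0.08511206599699285}
side [[444.1, 0.0, 321.0], [0.0, 444.1, 242.0], [0.0, 0.0, 1.0]] [-0.07727862  0.          0.          0.          0.        ] [[0.985, -0.174, -0.001], [-0.11, -0.617, -0.779], [0.135, 0.768, -0.627]] [-0.44676405  0.13518473  0.90093084]
small_center [([198.0, 294.0], 0.97), ([204.0, 223.0], 0.96), ([224.0, 317.0], 0.58)]
large_center [([272.0, 322.0], 0.97), ([268.0, 409.0], 0.79), ([437.0, 215.0], 0.71)]
small_stack_top [([315.0, 456.0], 0.85)]
large_stack_top [([177.0, 392.0], 0.83)]
stud0_center [([189.0, 375.0], 0.63)]
top [[516.5, 0.0, 312.9], [0.0, 516.5, 237.0], [0.0, 0.0, 1.0]] [-0.00169228  0.          0.          0.          0.        ] [[0.013, -1.0, -0.023], [-0.992, -0.01, -0.129], [0.128, 0.025, -0.991]] [-3.57531401e-04  4.80342455e-01  1.15639788e+00]
small_center [([334.0, 205.0], 0.9), ([240.0, 256.0], 0.69)]
large_center [([172.0, 346.0], 0.96), ([347.0, 478.0], 0.91), ([248.0, 332.0], 0.75)]
small_stack_top [([162.0, 432.0], 0.86)]
large_stack_top []
stud0_center [([165.0, 184.0], 0.85)]
```

View pics/side0.png

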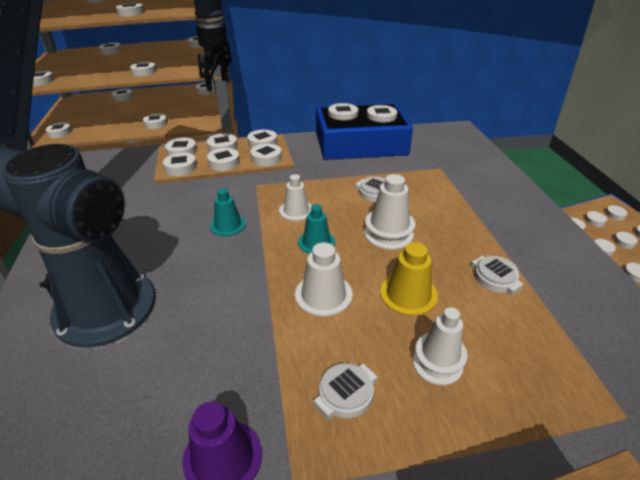

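View pics/top0.png

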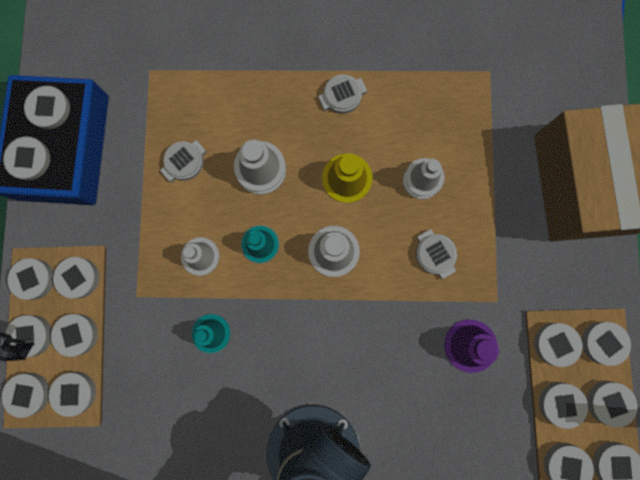

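Top picture: white loose candidates are small (row 256, col 199) and large (250, 334). White stacks with double flanges are large (165, 260) and small (178, 425). Look-alikes are turquoise (243, 260) and (333, 210), yellow (177, 347), and purple (345, 472). I choose the white single-flange ones and fit model silhouettes to them.

```bash
cat > h.py <<'E'
import cv2,numpy as np
from plant import state,cams
from scipy.optimize import minimize
from scipy.spatial.transform import Rotation as Rn
S=dict(small=(.045,.0348,.022,.013,.080,.104),large=(.060,.048,.032,.022,.100,.124))
A=np.linspace(0,2*np.pi,48,endpoint=False)
def proj(c,X):
    i=cams.camera_info(c); return cv2.projectPoints(np.asarray(X,float).reshape(-1,1,3),cv2.Rodrigues(np.array(i['R']))[0],np.array(i['t'],float),np.array(i['intrinsics']),np.array(i['distortion']))[0][:,0]
def sil(c,kind,p,bases,K=4):
    f,b,s,g,hs,h=S[kind]; m=np.zeros((480*K,640*K),np.uint8)
    for z in bases:
        for (r0,z0),(r1,z1) in [((f,0),(f,.005)),((b,0),(s,hs)),((g,hs),(g,h))]:
            P=np.vstack([np.c_[p[0]+r*np.cos(A),p[1]+r*np.sin(A),0*A+z+zz] for r,zz in((r0,z0),(r1,z1))])
            cv2.fillConvexPoly(m,cv2.convexHull(np.round(proj(c,P)*K+K/2-.5).astype(np.int32)),1)
    return m
def white(im,K=4):
    im=cv2.resize(im,None,fx=K,fy=K,interpolation=cv2.INTER_CUBIC); v=im.max(2).astype(int); n=im.min(2).astype(int)
    return ((n>110)&(v-n<45)).astype(np.uint8)
def fit(c,im,kind,p0,bases,pad=.0):
    W=white(im)
    def cost(p):
        m=sil(c,kind,p,bases)
        ring=cv2.dilate(m,np.ones((13,13)))
        return 1-(m&W).sum()/((m|(W&ring)).sum())
    best=minimize(cost,p0,method='Nelder-Mead',options=dict(initial_simplex=np.array([p0,np.add(p0,[.012,0]),np.add(p0,[0,.012])]),xatol=2e-4,fatol=1e-4))
    return best.x,best.fun
def back(c,uv,z):
    i=cams.camera_info(c); R=np.array(i['R']); t=np.array(i['t'])
    d=cv2.undistortPoints(np.array([[uv]],float),np.array(i['intrinsics']),np.array(i['distortion']))[0,0]
    o=-R.T@t; r=R.T@np.array([*d,1]); return (o+r*(z-o[2])/r[2])[:2]
E
python3 - <<'E'
from h import *
im={c:cv2.imread(f'pics/{c}0.png')[:,:,::-1].copy() for c in('top','side')}
vis={c:im[c].copy() for c in im}
for n,kind,uv,z,b in [('small','small',(199,256),.03,[0]),('large','large',(334,248),.06,[0]),('sstack','small',(425,176),.08,[0,.033]),('lstack','large',(258,160),.08,[0,.033])]:
    p0=back('top',uv,z)
    for c in im:
        p,f=fit(c,im[c],kind,p0,b); print(n,c,np.round(p,4),round(f,3))
        m=cv2.resize(sil(c,kind,p,b),(640,480),interpolation=cv2.INTER_AREA)
        cs,_=cv2.findContours(m,0,2); cv2.drawContours(vis[c],cs,-1,(255,0,0),1)
v=np.hstack([cv2.resize(vis['top'][110:310,150:470],None,fx=1.25,fy=1.25),cv2.resize(vis['side'][160:400,270:490],(400,250))])
v=np.vstack([cv2.resize(vis['top'][120:300,160:460],(750,300*750//500))[:300*750//500],])
w=cv2.resize(vis['side'][165:390,270:480],(500,536)); 
cv2.imwrite('pics/f_top.png',v[:,:,::-1]); cv2.imwrite('pics/f_side.png',w[:,:,::-1])
E
```

```text
small top [0.4365 0.2718] 0.439
small side [0.4349 0.2787] 0.093
large top [ 0.4519 -0.0431] 0.432
large side [ 0.4515 -0.039 ] 0.055
sstack top [ 0.6231 -0.2508] 0.603
sstack side [ 0.6237 -0.2484] 0.145
lstack top [0.6476 0.1334] 0.479
lstack side [0.6467 0.1383] 0.125
```

Run:
```python
import cv2,numpy as np
im=cv2.imread('pics/top0.png')
for n,(u,v) in dict(sm_fl=(210,268),sm_body=(200,255),card=(300,280),lg=(334,244),lgfl=(334,270),st=(425,185),lst=(260,185),lstb=(258,165)).items(): print(n,im[v,u,::-1])
```

```text
sm_fl [144 148 142]
sm_body [144 144 140]
card [119  95  60]
lg [144 143 144]
lgfl [93 95 92]
st [64 63 61]
lst [118 120 118]
lstb [145 148 146]
```

View pics/f_top.png

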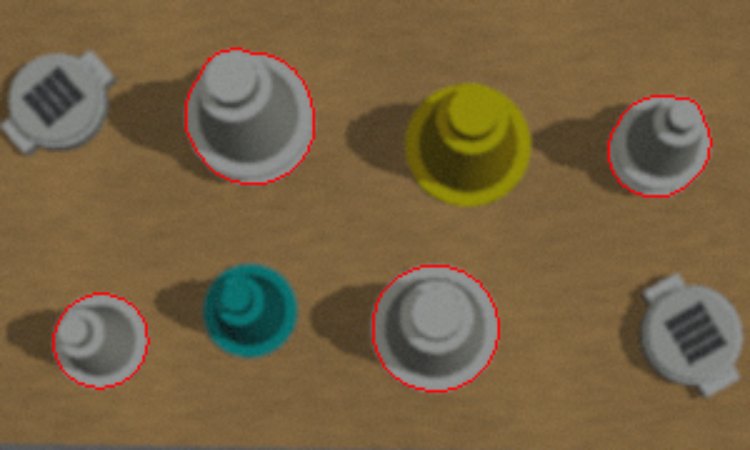

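```bash
python3 - <<'E'
s=open('h.py').read()
s=s.replace("    im=cv2.resize(im,None","    im=cv2.GaussianBlur(im,(0,0),.6); im=cv2.resize(im,None").replace("((n>110)&(v-n<45))","((n>.76*v)&(v>35))")
open('h.py','w').write(s)
E
cat > meas.py <<'E'
from h import *
im={c:cv2.imread(f'pics/{c}0.png')[:,:,::-1].copy() for c in('top','side')}
for n,kind,uv,z,b in [('small','small',(199,256),.03,[0]),('large','large',(334,248),.06,[0]),('sstack','small',(425,176),.08,[0,.033]),('lstack','large',(258,160),.08,[0,.033])]:
    p0=back('top',uv,z); 
    for c in im:
        p,f=fit(c,im[c],kind,p0,b); print(n,c,np.round(p,4),round(f,3))
E
python3 meas.py
```

```text
small top [0.4362 0.2721] 0.007
small side [0.4349 0.2784] 0.119
large top [ 0.4518 -0.0423] 0.008
large side [ 0.452  -0.0388] 0.027
sstack top [ 0.623 -0.251] 0.009Traceback (most recent call last):
  File "meas.py", line 6, in <module>
    p,f=fit(c,im[c],kind,p0,b); print(n,c,np.round(p,4),round(f,3))
        ~~~^^^^^^^^^^^^^^^^^^^
  File "h.py", line 25, in fit
    best=minimize(cost,p0,method='Nelder-Mead',options=dict(initial_simplex=np.array([p0,np.add(p0,[.012,0]),np.add(p0,[0,.012])]),xatol=2e-4,fatol=1e-4))
    res = _minimize_neldermead(fun, x0, args, callback, bounds=bounds,
                               **options)
    fxr = func(xr)
    fx = function(np.copy(x), *(wrapper_args + args))
  File "h.py", line 22, in cost
    m=sil(c,kind,p,bases)
  File "h.py", line 14, in sil
    cv2.fillConvexPoly(m,cv2.convexHull(np.round(proj(c,P)*K+K/2-.5).astype(np.int32)),1)
                                                 ~~~~^^^^^
  File "h.py", line 8, in proj
    i=cams.camera_info(c); return cv2.projectPoints(np.asarray(X,float).reshape(-1,1,3),cv2.Rodrigues(np.array(i['R']))[0],np.array(i['t'],float),np.array(i['intrinsics']),np.array(i['distortion']))[0][:,0]
ValueError: time passes only in moves, steps and waits
```

View pics/f_side.png

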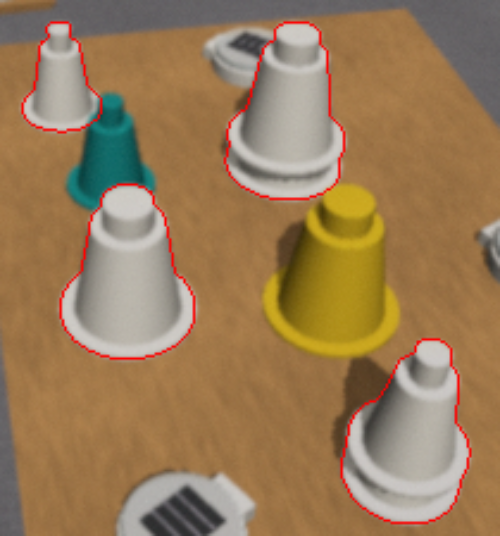

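The side crop confirms the choices: red outlines sit on the single-flange white sleeves and the double-flange white stacks. Next I finish the stack fits and set up the move arithmetic.

```bash
python3 - <<'E'
s=open('h.py').read()
s=s.replace("def proj(c,X):\n    i=cams.camera_info(c);","I={c:cams.camera_info(c) for c in('top','side')}\ndef proj(c,X):\n    i=I[c];").replace("    i=cams.camera_info(c); R=","    i=I[c]; R=")
s+='''
def go(x,y,z,yaw=None):
    "shift/turn in tool axes from the present pose; yaw = world heading of tool x, deg"
    q=state(); w=q['tool_rot']; R=Rn.from_quat([w[1],w[2],w[3],w[0]])
    d=R.inv().apply(np.array([x,y,z])-q['position']); h=np.degrees(np.arctan2(*R.as_matrix()[1::-1,0]))
    print('shift',np.round(d,4),'heading',round(h,2), 'tilt',np.round(np.degrees(np.arccos(-R.as_matrix()[2,2])),2))
    if yaw is not None:
        e=(yaw-h+90)%180-90; T=Rn.from_euler('z',e,degrees=True)
        Rt=Rn.from_matrix(np.c_[[np.cos(np.radians(yaw)),np.sin(np.radians(yaw)),0],[np.sin(np.radians(yaw)),-np.cos(np.radians(yaw)),0],[0,0,-1]])
        r=(R.inv()*Rt).as_rotvec()
        Rt2=Rt*Rn.from_euler('z',180,degrees=True); r2=(R.inv()*Rt2).as_rotvec()
        print('dr',np.round(r,4),'or',np.round(r2,4))
'''
open('h.py','w').write(s)
E
sed -i "s/p0=back('top',uv,z);/p0=back('top',uv,z)/" meas.py; python3 meas.py; python3 -c "
from h import *
go(.4360,.2735,.36,64.7); print(state()['qpos'])"
```

```text
small top [0.4362 0.2721] 0.007
small side [0.4349 0.2784] 0.119
large top [ 0.4518 -0.0423] 0.008
large side [ 0.452  -0.0388] 0.027
sstack top [ 0.623 -0.251] 0.009
sstack side [ 0.6236 -0.2479] 0.031
lstack top [0.6469 0.1334] 0.009
lstack side [0.6465 0.1383] 0.042
shift [-0.1913  0.2772  0.0447] heading 64.69 tilt 0.0
dr [ 0.     -0.     -0.0002] or [-1.0000e-04 -1.0000e-04  3.1414e+00]
[ 9.50517790e-01  5.27440490e-01  1.43271526e+00 -3.18466170e-05
  1.18139171e+00 -1.78502078e-01]
```

Request:
servo_tool(gripper=[1,1,1,1,1], xyz=[[-0.04,0.045,0],[-0.08,0.09,0],[-0.11,0.14,0],[-0.15,0.19,0.01],[-0.17,0.24,0.02]], dr=[[0,0,-0.1],[0,0,-0.2],[0,0,-0.3],[0,0,-0.4],[0,0,-0.44]])

```text
time_s: 1.23
position: [0.4115, 0.3068, 0.3849]
tool_rot: [0.0, 0.707, 0.707, 0.0]
contact_force: [0.1, 0.9, -0.2]
gripper_width: 0.0852
```

```bash
python3 -c "
from h import *
go(.4360,.2740,.30,90)"
```

```text
shift [-0.0328  0.0245  0.0849] heading 90.0 tilt 0.01
dr [ 0.0001 -0.0001 -0.0001] or [-1.0000e-04 -1.0000e-04  3.1415e+00]
```

Request:
servo_tool(gripper=[0.6,0.6,0.6,0.6], xyz=[[-0.0328,0.0245,0.04],[-0.0328,0.0245,0.085],[-0.0328,0.0245,0.085],[-0.0328,0.0245,0.085]], dr=[[0,0,0],[0,0,0],[0,0,0],[0,0,0]])

```text
time_s: 1.72
position: [0.4362, 0.2764, 0.3008]
tool_rot: [0.0, 0.708, 0.707, 0.001]
contact_force: [0.3, 0.5, 0.7]
gripper_width: 0.0515
```

```bash
python3 -c "
from h import *
s=state(); print(s['position'],s['gripper_width'])
a=cams.grab_frame('side'); b=cams.grab_frame('top')
P=s['position']
for c,im in(('side',a),('top',b)):
    im=im.copy(); q=proj(c,[[P[0],P[1],P[2]-d] for d in(.155,.173,.189)])
    print(c,q.round(1).tolist())
    u,v=q[1].astype(int); k=cv2.resize(im[v-60:v+40,u-50:u+50],(400,400),interpolation=cv2.INTER_CUBIC)
    for (x,y),col in zip(q,[(255,0,0),(0,255,0),(0,0,255)]): cv2.circle(k,(int((x-u+50)*4),int((y-v+60)*4)),3,col,-1)
    cv2.imwrite(f'pics/h_{c}.png',k[:,:,::-1])
cv2.imwrite('pics/h.png',np.hstack([cv2.imread('pics/h_side.png'),cv2.imread('pics/h_top.png')]))
"
```

```text
[0.43619814 0.27638015 0.30078601] 0.05151458864894859
side [[294.2, 161.3], [294.5, 167.8], [294.7, 173.5]]
top [[181.1, 249.6], [183.5, 250.5], [185.5, 251.2]]
```

View pics/h.png

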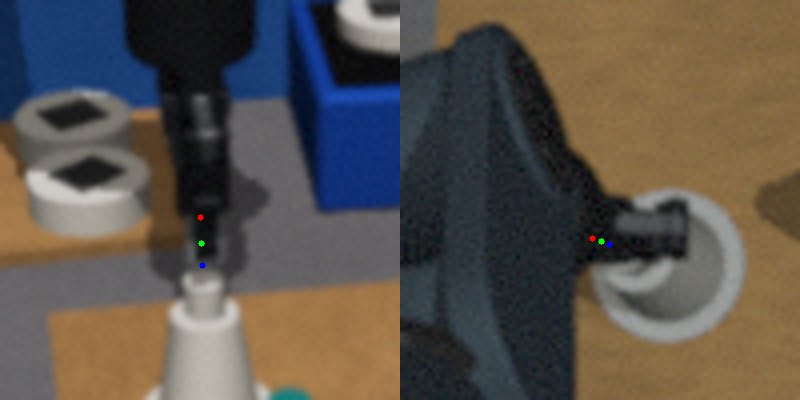

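The side crop shows the fingers straight above the collar (zoomed pixel 203, 280), with the tips about where nominal. The top crop shows the near finger over the sleeve. I descend to TCP z = 0.259.

Request:
servo_tool(gripper=[0.6,0.6,0.6,0.6], xyz=[[0,0,0.02],[0,0,0.035],[0,0,0.042],[0,0,0.042]], dr=[[0,0,0],[0,0,0],[0,0,0],[0,0,0]])

```text
time_s: 2.33
position: [0.4358, 0.276, 0.2576]
tool_rot: [-0.0, 0.708, 0.707, -0.0]
contact_force: [-0.0, 0.2, -0.7]
gripper_width: 0.0515
```

Request:
servo_tool(gripper=[0.4,0.3,0.2,0.0,0.0], xyz=[[0,0,0],[0,0,0],[0,0,0],[0,0,0],[0,0,0]], dr=[[0,0,0],[0,0,0],[0,0,0],[0,0,0],[0,0,0]])

```text
time_s: 2.95
position: [0.436, 0.2759, 0.258]
tool_rot: [0.0, 0.708, 0.706, 0.0]
contact_force: [0.5, -0.7, 1.9]
gripper_width: 0.0239
```

Request:
servo_tool(gripper=[0,0,0,0,0], xyz=[[0,0,-0.01],[0,0,-0.05],[0,0,-0.1],[0,0,-0.15],[0,0,-0.18]], dr=[[0,0,0],[0,0,0],[0,0,0],[0,0,0],[0,0,0]])

```text
time_s: 3.58
position: [0.4357, 0.2759, 0.4407]
tool_rot: [0.001, 0.708, 0.707, 0.002]
contact_force: [0.4, 0.7, -2.0]
gripper_width: 0.024
```

```bash
python3 -c "
from h import *
s=state(); print(s['contact_force'],s['gripper_width'],s['qpos'])
go(.6235,-.2490,.44,90)"
```

```text
[ 0.36328035  0.73008598 -2.02515499] 0.023973052474450182 [ 3.47521992e-01  3.35068643e-01  1.66071989e+00  1.66473649e-04
  1.14215315e+00 -1.22164827e+00]
shift [-0.5246  0.1887  0.0007] heading 89.9 tilt 0.21
dr [ 0.0034 -0.0014 -0.0017] or [-2.2000e-03 -5.3000e-03  3.1399e+00]
```

Request:
servo_tool(gripper=[0,0,0,0,0], xyz=[[-0.04,0.014,0],[-0.09,0.032,0],[-0.145,0.052,0],[-0.2,0.072,0],[-0.255,0.092,0]], dr=[[0,0,0],[0,0,0],[0,0,0],[0,0,0],[0,0,0]])

```text
time_s: 4.2
position: [0.5274, 0.0191, 0.4381]
tool_rot: [-0.0, 0.708, 0.707, 0.0]
contact_force: [-0.0, -0.3, -1.3]
gripper_width: 0.0239
```

Request:
servo_tool(gripper=[0,0,0,0,0], xyz=[[-0.055,0.02,0],[-0.11,0.04,0],[-0.165,0.06,0],[-0.22,0.08,0],[-0.255,0.092,0]], dr=[[0,0,0],[0,0,0],[0,0,0],[0,0,0],[0,0,0]])

```text
time_s: 4.82
position: [0.6192, -0.2372, 0.4376]
tool_rot: [0.0, 0.708, 0.706, -0.0]
contact_force: [-0.0, -0.5, -1.5]
gripper_width: 0.0238
```

```bash
python3 -c "
from h import *
s=state(); print(s['contact_force'],s['gripper_width'],s['dq'].round(3))
go(.6235,-.2490,.44,90)"
```

```text
[-0.04074137 -0.46071665 -1.54182973] 0.02380071524689537 [-0.286  0.258 -0.476  0.016  0.247 -0.301]
shift [-0.0118  0.0043 -0.0024] heading 89.79 tilt 0.01
dr [-0.0001  0.0002 -0.0037] or [3.0000e-04 2.0000e-04 3.1379e+00]
```

Request:
servo_tool(gripper=[0,0,0,0,0], xyz=[[-0.006,0.002,0.015],[-0.01,0.003,0.025],[-0.01,0.003,0.025],[-0.01,0.003,0.025],[-0.01,0.003,0.025]], dr=[[0,0,0],[0,0,0],[0,0,0],[0,0,0],[0,0,0]])

```text
time_s: 5.45
position: [0.6221, -0.2436, 0.4135]
tool_rot: [0.0, 0.707, 0.707, 0.0]
contact_force: [0.9, 0.5, -1.7]
gripper_width: 0.0236
```

```bash
cat > hov.py <<'E'
import sys
from h import *
kind,zg,n=sys.argv[1],float(sys.argv[2]),sys.argv[3]   # zg: TCP z at grasp with foot on bench
st=dict(small=[.623,-.251],large=[.6469,.1334])[kind]; hs=S[kind][4]
ims={c:cams.grab_frame(c) for c in('side','top')}
s=state(); P=s['position']; print(P.round(4),'foot',round(P[2]-zg,4),s['qpos'].round(3)[5])
def cyl(c,p,z0,parts):
    f,b,sh,g,hh,h=S[kind]; m=np.zeros((1920,2560),np.uint8)
    for part in parts:
        (r0,a),(r1,d)=dict(fl=((f,0),(f,.005)),body=((b,0),(sh,hh)),col=((g,hh),(g,h)))[part]
        Q=np.vstack([np.c_[p[0]+r*np.cos(A),p[1]+r*np.sin(A),0*A+z0+zz] for r,zz in((r0,a),(r1,d))])
        cv2.fillConvexPoly(m,cv2.convexHull(np.round(proj(c,Q)*4+1.5).astype(np.int32)),1)
    return m
vis=[]
for c,im in ims.items():
    W=white(im); zf=P[2]-zg; vi=im.copy()
    def run(fun,p0):
        def cost(p):
            m,ex=fun(p); ring=cv2.dilate(m,np.ones((13,13)))&~ex&1
            return 1-(m&W&(1-ex)).sum()/(((m|(W&ring))&(1-ex)).sum())
        r=minimize(cost,p0,method='Nelder-Mead',options=dict(initial_simplex=np.array([p0,np.add(p0,[.008,0]),np.add(p0,[0,.008])]),xatol=1e-4,fatol=1e-4)); return r.x,r.fun
    fixst=sil(c,kind,st,[0,.033]); big=cv2.dilate(fixst,np.ones((25,25)))
    # held sleeve: ignore the pixels above the shoulder (fingers) and those of the stack
    def held(p):
        m=cyl(c,p,zf,['fl','body']); top=cv2.dilate(cyl(c,p,zf,['col']),np.ones((61,61))); return m,top|(big&(1-m))
    ph,fh=run(held,P[:2]); H=cv2.dilate(held(ph)[0],np.ones((17,17)))
    ps,fs=run(lambda p:(sil(c,kind,p,[0,.033]),H),st)
    print(c,'held',ph.round(4),round(fh,3),'bias',(ph-P[:2]).round(4),'stack',ps.round(4),round(fs,3),'stack-held',(ps-ph).round(4))
    for m in(held(ph)[0],sil(c,kind,ps,[0,.033])):
        cs,_=cv2.findContours(cv2.resize(m,(640,480),interpolation=cv2.INTER_AREA),0,2); cv2.drawContours(vi,cs,-1,(255,0,0),1)
    u,v=proj(c,[[*P[:2],.13]])[0].astype(int); u=min(max(u,60),580); v=min(max(v,75),405); vis.append(cv2.resize(vi[v-75:v+75,u-60:u+60],(400,500)))
cv2.imwrite(f'pics/{n}.png',np.hstack(vis)[:,:,::-1])
E
python3 hov.py small .258 hs1
```

```text
[ 0.6221 -0.2439  0.4134] foot 0.1554 -2.11
side held [ 0.6232 -0.2429] 0.026 bias [0.0011 0.0011] stack [ 0.6238 -0.2477] 0.021 stack-held [ 0.0007 -0.0049]
top held [ 0.6738 -0.2773] 0.614 bias [ 0.0517 -0.0334] stack [ 0.696  -0.2454] 0.787 stack-held [0.0222 0.0319]
```

View pics/hs1.png

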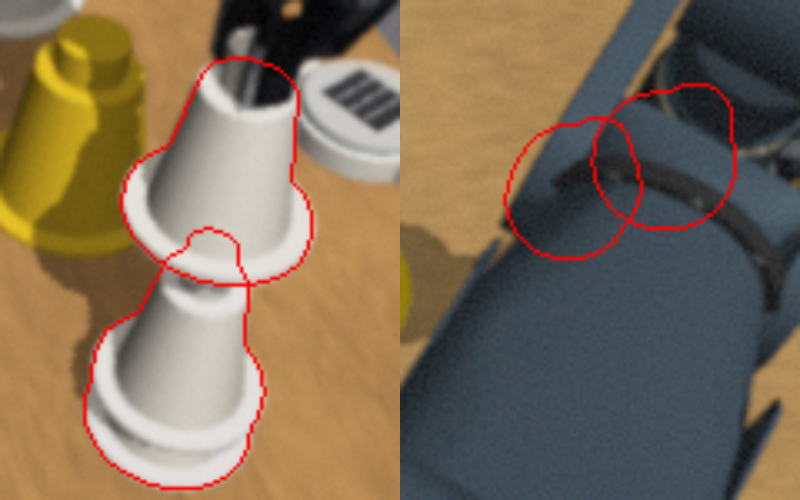

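The hover picture shows the held sleeve (left crop, outline 217, 170) and the stack (178, 380) fitted cleanly by the side camera. The arm hides both from the top camera, so I drop its numbers. I shift by −4.9 mm in y and lower partway.

Request:
servo_tool(gripper=[0,0,0,0,0], xyz=[[-0.005,0.001,0.0],[-0.005,0.001,0.02],[-0.005,0.001,0.04],[-0.005,0.001,0.06],[-0.005,0.001,0.065]], dr=[[0,0,0],[0,0,0],[0,0,0],[0,0,0],[0,0,0]])

```text
time_s: 6.18
position: [0.6226, -0.2496, 0.3462]
tool_rot: [-0.001, 0.708, 0.706, -0.0]
contact_force: [0.0, -0.0, -1.4]
gripper_width: 0.024
```

Request:
servo_tool(gripper=[0,0], xyz=[[0,0,0],[0,0,0]], dr=[[0,0,0],[0,0,0]])

```text
time_s: 6.42
position: [0.6233, -0.2497, 0.3488]
tool_rot: [0.001, 0.708, 0.706, 0.0]
contact_force: [-0.2, -0.8, -1.6]
gripper_width: 0.0241
```

```bash
python3 hov.py small .258 hs2|grep -v top; python3 -c "
from h import *
print(state()['contact_force'])"
```

```text
[ 0.6232 -0.2496  0.3488] foot 0.0908 -2.116
side held [ 0.6239 -0.25  ] 0.016 bias [ 0.0006 -0.0003] stack [ 0.6241 -0.2476] 0.013 stack-held [0.0002 0.0024]
[ 0.5854882   0.2462626  -1.43344934]
```

Request:
servo_tool(gripper=[0,0,0,0,0], xyz=[[0.0017,0,0],[0.0017,0,0.004],[0.0017,0,0.008],[0.0017,0,0.012],[0.0017,0,0.012]], dr=[[0,0,0],[0,0,0],[0,0,0],[0,0,0],[0,0,0]])

```text
time_s: 7.15
position: [0.6228, -0.2477, 0.335]
tool_rot: [-0.001, 0.708, 0.706, -0.0]
contact_force: [-1.1, -0.3, -1.8]
gripper_width: 0.0239
```

```bash
python3 hov.py small .258 hs3|grep -v top; python3 -c "
from h import *
print(state()['contact_force'],state()['wrist_torque'])"
```

```text
[ 0.623  -0.2478  0.3355] foot 0.0775 -2.114
side held [ 0.6223 -0.2482] 0.015 bias [-0.0007 -0.0004] stack [ 0.6241 -0.2476] 0.011 stack-held [0.0018 0.0007]
[ 0.88665887 -0.90450248 -2.45115536] [-0.02856864  0.00671026  0.0067531 ]
```

Request:
servo_tool(gripper=[0,0,0,0,0], xyz=[[0.0003,0.0008,0.002],[0.0003,0.0008,0.004],[0.0003,0.0008,0.005],[0.0003,0.0008,0.006],[0.0003,0.0008,0.006]], dr=[[0,0,0],[0,0,0],[0,0,0],[0,0,0],[0,0,0]])

```text
time_s: 7.88
position: [0.6237, -0.2476, 0.3296]
tool_rot: [0.0, 0.708, 0.706, -0.0]
contact_force: [0.3, -0.4, -1.6]
gripper_width: 0.024
```

```bash
python3 hov.py small .258 hs4|grep -v top; python3 -c "
from h import *
print(state()['contact_force'],state()['wrist_torque'])"
```

```text
[ 0.6237 -0.2476  0.3297] foot 0.0717 -2.113
side held [ 0.6236 -0.2481] 0.013 bias [-0.0002 -0.0005] stack [ 0.6244 -0.2476] 0.012 stack-held [0.0008 0.0005]
[-0.68320822 -0.58149534 -1.82117292] [-0.07333974  0.04715112 -0.04577066]
```

Still no contact and the fit agrees to under 1 mm. I lower slowly in 1 mm steps and watch the force.

Request:
servo_tool(gripper=[0,0,0,0], xyz=[[0.0003,0.0005,0.001],[0.0003,0.0005,0.002],[0.0003,0.0005,0.003],[0.0003,0.0005,0.003]], dr=[[0,0,0],[0,0,0],[0,0,0],[0,0,0]])

```text
time_s: 8.48
position: [0.6243, -0.2475, 0.3269]
tool_rot: [0.0, 0.708, 0.706, -0.0]
contact_force: [-0.4, -2.0, 0.7]
gripper_width: 0.0239
```

Request:
servo_tool(gripper=[0,0,0], xyz=[[0,0,0.0005],[0,0,0.001],[0,0,0.001]], dr=[[0,0,0],[0,0,0],[0,0,0]])

```text
time_s: 8.85
position: [0.6243, -0.2473, 0.3258]
tool_rot: [0.0, 0.708, 0.706, -0.0]
contact_force: [-1.1, -2.4, 1.0]
gripper_width: 0.0239
```

Request:
servo_tool(gripper=[0,0,0], xyz=[[-0.0007,-0.0003,0.0],[-0.0007,-0.0003,0.0],[-0.0007,-0.0003,0.0]], dr=[[0,0,0],[0,0,0],[0,0,0]])

```text
time_s: 9.22
position: [0.624, -0.2478, 0.3256]
tool_rot: [-0.0, 0.708, 0.706, 0.0]
contact_force: [-1.1, -1.7, 0.7]
gripper_width: 0.0238
```

```bash
python3 -c "
from h import *
for i in range(5):
    cams.grab_frame('side') ; s=state(); print(s['contact_force'].round(2),s['position'].round(4))"
```

```text
[-0.29 -2.77 -0.05] [ 0.624  -0.2478  0.3256]
[ 0.13 -1.71  0.18] [ 0.624  -0.2478  0.3256]
[ 0.34 -0.94 -0.64] [ 0.624  -0.2478  0.3256]
[-0.51 -3.07 -0.67] [ 0.624  -0.2478  0.3256]
[ 0.24 -2.83 -0.74] [ 0.624  -0.2478  0.3256]
```

Request:
servo_tool(gripper=[0,0,0], xyz=[[-0.001,0,0.0],[-0.001,0,0.0],[-0.001,0,0.0]], dr=[[0,0,0],[0,0,0],[0,0,0]])

```text
time_s: 9.85
position: [0.6239, -0.2486, 0.3254]
tool_rot: [-0.0, 0.708, 0.706, 0.0]
contact_force: [0.3, -0.4, -1.8]
gripper_width: 0.0241
```

```bash
python3 -c "
from h import *
f=[]
for i in range(6):
    cams.grab_frame('side') ; s=state(); f.append(s['contact_force'])
print(np.mean(f,0).round(2),s['position'].round(4),s['gripper_width'])"
```

```text
[-0.42 -0.16 -1.53] [ 0.6239 -0.2487  0.3256] 0.02376567716008282
```

Contact is gone after the 1 mm shift in y. I take the last 1.5 mm down gently.

Request:
servo_tool(gripper=[0,0,0,0], xyz=[[0,0,0.0005],[0,0,0.001],[0,0,0.0013],[0,0,0.0013]], dr=[[0,0,0],[0,0,0],[0,0,0],[0,0,0]])

```text
time_s: 10.65
position: [0.6239, -0.2488, 0.3244]
tool_rot: [-0.0, 0.708, 0.706, 0.0]
contact_force: [-0.3, 0.8, -1.1]
gripper_width: 0.0243
```

```bash
cat > ff.py <<'E'
from h import *
f=[]
for i in range(5):
    cams.grab_frame('side') ; s=state(); f.append(s['contact_force'])
print(np.mean(f,0).round(2),s['position'].round(4),s['gripper_width'].round(4),s['time_s'])
E
python3 ff.py
```

```text
Traceback (most recent call last):
  File "ff.py", line 5, in <module>
    print(np.mean(f,0).round(2),s['position'].round(4),s['gripper_width'].round(4),s['time_s'])
                                                       ^^^^^^^^^^^^^^^^^^^^^^^^
AttributeError: 'float' object has no attribute 'round'
```

Request:
servo_tool(gripper=[0,0,0], xyz=[[0,0,0.0005],[0,0,0.0005],[0,0,0.0005]], dr=[[0,0,0],[0,0,0],[0,0,0]])

```text
time_s: 11.28
position: [0.6239, -0.2488, 0.324]
tool_rot: [-0.0, 0.708, 0.706, 0.0]
contact_force: [-0.7, -0.1, 0.3]
gripper_width: 0.0238
```

```bash
sed -i "s/s\['gripper_width'\].round(4)/s['gripper_width']/" ff.py; python3 ff.py
```

```text
[-0.64  0.5  -0.1 ] [ 0.624  -0.2488  0.324 ] 0.023849056842574184 11.525
```

The weight is now carried by the stack at the nominal height, with no side load. I release and retreat.

Request:
servo_tool(gripper=[0.35,0.45,0.55,0.6], xyz=[[0,0,0],[0,0,0],[0,0,0],[0,0,0]], dr=[[0,0,0],[0,0,0],[0,0,0],[0,0,0]])

```text
time_s: 12.02
position: [0.624, -0.249, 0.324]
tool_rot: [0.0, 0.708, 0.706, 0.0]
contact_force: [0.8, -0.2, -0.1]
gripper_width: 0.0512
```

Request:
servo_tool(gripper=[0.7,0.8,0.9,0.9,0.9], xyz=[[0,0,-0.015],[0,0,-0.05],[0.02,-0.01,-0.09],[0.07,-0.05,-0.09],[0.11,-0.09,-0.09]], dr=[[0,0,0],[0,0,0],[0,0,0],[0,0,0],[0,0,0]])

```text
time_s: 12.65
position: [0.5333, -0.1375, 0.4157]
tool_rot: [0.002, 0.708, 0.706, 0.001]
contact_force: [-0.4, 0.7, -0.2]
gripper_width: 0.0771
```

Run:
```python
from h import *
im=cams.grab_frame('side'); t=cams.grab_frame('top')
print(fit('side',im,'small',[.6238,-.2480],[0,.033,.066]),fit('top',t,'small',[.623,-.251],[0,.033,.066]))
k=cv2.resize(im[280:400,390:510],(480,480)); k2=cv2.resize(t[100:340,160:480],(640//2*2-320,240)) 
cv2.imwrite('pics/s_done.png',k[:,:,::-1])
go(.4519,-.0412,.33,90); print(state()['qpos'].round(2))
```

```text
(array([ 0.62354073, -0.24820527]), np.float64(0.03514944267254139)) (array([ 0.58615131, -0.21077159]), np.float64(0.6689881524175472))
shift [ 0.0923 -0.0761  0.0849] heading 90.06 tilt 0.55
dr [-0.0083 -0.0049  0.0011] or [ 0.0077 -0.013  -3.1404]
[-0.45  0.41  1.62  0.    1.12 -2.03]
```

View pics/s_done.png

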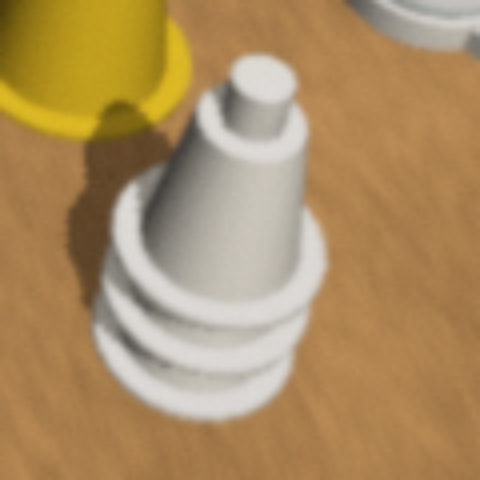

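The crop shows three evenly spaced, level flanges on the small stack (centre about 215, 330), upright. Next is the large sleeve. Side/top bias interpolation puts it at about (0.452, −0.040).

Request:
servo_tool(gripper=[1,1,1,1], xyz=[[0.04,-0.035,0.01],[0.08,-0.065,0.04],[0.099,-0.082,0.084],[0.099,-0.082,0.084]], dr=[[0,0,0],[0,0,0],[0,0,0],[0,0,0]])

```text
time_s: 13.25
position: [0.4507, -0.0384, 0.3288]
tool_rot: [-0.003, 0.707, 0.707, -0.002]
contact_force: [1.3, -0.6, 0.7]
gripper_width: 0.0855
```

Request:
servo_tool(gripper=[1,1], xyz=[[0,0,0],[0,0,0]], dr=[[0,0,0],[0,0,0]])

```text
time_s: 13.5
position: [0.4543, -0.0409, 0.3316]
tool_rot: [0.002, 0.708, 0.706, 0.001]
contact_force: [1.2, -0.6, 0.7]
gripper_width: 0.0855
```

Run:
```python
from h import *
go(.452,-.040,.277,90)
```

```text
shift [ 0.001  -0.0026  0.0545] heading 89.84 tilt 0.31
dr [ 0.0051  0.0019 -0.0027] or [ 3.0000e-03 -8.0000e-03  3.1389e+00]
```

Request:
servo_tool(gripper=[1,1,1,1,1], xyz=[[0,-0.001,0.01],[0,-0.001,0.03],[0,-0.001,0.045],[0,-0.001,0.053],[0,-0.001,0.053]], dr=[[0,0,0],[0,0,0],[0,0,0],[0,0,0],[0,0,0]])

```text
time_s: 14.12
position: [0.4514, -0.0398, 0.2765]
tool_rot: [-0.0, 0.708, 0.706, -0.0]
contact_force: [-0.1, 0.3, 0.2]
gripper_width: 0.0854
```

Request:
servo_tool(gripper=[1,1], xyz=[[0,0,0],[0,0,0]], dr=[[0,0,0],[0,0,0]])

```text
time_s: 14.38
position: [0.4515, -0.0396, 0.2774]
tool_rot: [0.001, 0.708, 0.706, 0.0]
contact_force: [0.1, 0.3, 0.1]
gripper_width: 0.0849
```

Request:
servo_tool(gripper=[0.8,0.65,0.55,0.4,0.2], xyz=[[0,0,0],[0,0,0],[0,0,0],[0,0,0],[0,0,0]], dr=[[0,0,0],[0,0,0],[0,0,0],[0,0,0],[0,0,0]])

```text
time_s: 15.0
position: [0.4516, -0.0399, 0.2774]
tool_rot: [0.001, 0.708, 0.707, 0.0]
contact_force: [-0.6, -2.5, 6.3]
gripper_width: 0.0418
```

Request:
servo_tool(gripper=[0,0,0], xyz=[[0,0,0],[0,0,0],[0,0,0]], dr=[[0,0,0],[0,0,0],[0,0,0]])

```text
time_s: 15.38
position: [0.4515, -0.0399, 0.2774]
tool_rot: [0.001, 0.708, 0.707, 0.0]
contact_force: [-0.5, -1.8, 5.5]
gripper_width: 0.0422
```

Request:
servo_tool(gripper=[0,0,0,0,0], xyz=[[0,0,-0.01],[0,0,-0.05],[0,0,-0.1],[0,0,-0.15],[0,0,-0.19]], dr=[[0,0,0],[0,0,0],[0,0,0],[0,0,0],[0,0,0]])

```text
time_s: 16.0
position: [0.4507, -0.0392, 0.469]
tool_rot: [0.0, 0.708, 0.707, 0.0]
contact_force: [0.5, 0.2, -2.4]
gripper_width: 0.0418
```

Run:
```python
from h import *
go(.6475,.1365,.467,90); print(state()['qpos'].round(2))
```

```text
shift [0.176  0.1965 0.0022] heading 89.9 tilt 0.05
dr [ 0.0009 -0.0002 -0.0017] or [-3.0000e-04 -1.4000e-03  3.1399e+00]
[-0.33  0.21  1.76  0.    1.17 -1.9 ]
```

Request:
servo_tool(gripper=[0,0,0,0,0], xyz=[[0.025,0.03,0],[0.06,0.068,0],[0.1,0.112,0],[0.14,0.156,0],[0.172,0.192,0]], dr=[[0,0,0],[0,0,0],[0,0,0],[0,0,0],[0,0,0]])

```text
time_s: 16.62
position: [0.6444, 0.1341, 0.4663]
tool_rot: [-0.001, 0.707, 0.707, -0.0]
contact_force: [-0.4, -0.7, -2.5]
gripper_width: 0.0422
```

Request:
servo_tool(gripper=[0,0,0,0], xyz=[[0.003,0.003,0.008],[0.003,0.003,0.015],[0.003,0.003,0.015],[0.003,0.003,0.015]], dr=[[0,0,0],[0,0,0],[0,0,0],[0,0,0]])

```text
time_s: 17.12
position: [0.6461, 0.1342, 0.4523]
tool_rot: [-0.0, 0.708, 0.706, -0.0]
contact_force: [-0.3, 0.5, -2.6]
gripper_width: 0.042
```

```bash
python3 hov.py large .2774 hl1
```

```text
[0.6464 0.1344 0.4526] foot 0.1752 -1.532
side held [0.6481 0.139 ] 0.063 bias [0.0018 0.0047] stack [0.647  0.1392] 0.033 stack-held [-0.0012  0.0002]
top held [0.6092 0.1204] 0.143 bias [-0.0371 -0.0139] stack [0.6469 0.1334] nan stack-held [0.0377 0.013 ]hov.py:20: RuntimeWarning: invalid value encountered in scalar divide
  return 1-(m&W&(1-ex)).sum()/(((m|(W&ring))&(1-ex)).sum())
```

View pics/hl1.png

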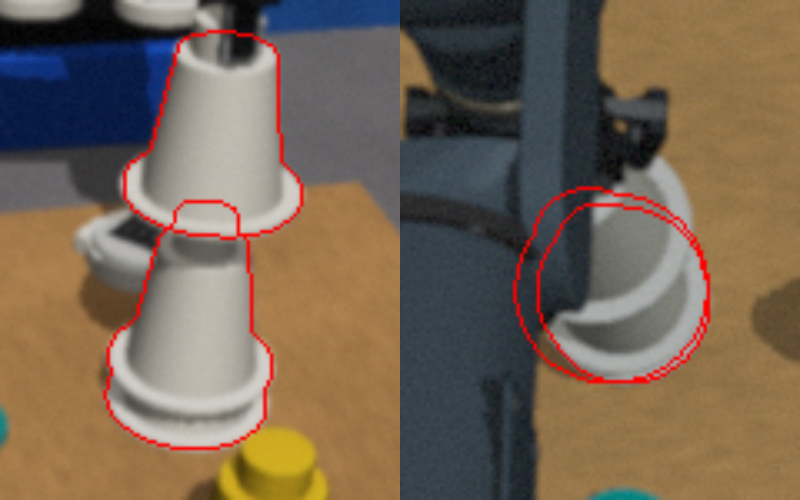

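The side crop shows the held large sleeve (210, 130) over its stack (185, 340). The grey bench behind it spoils the held fit, so I go on the interpolated bias, lower partway and refit.

Request:
servo_tool(gripper=[0,0,0,0,0], xyz=[[0.0015,0.0005,0.0],[0.0015,0.0005,0.025],[0.0015,0.0005,0.05],[0.0015,0.0005,0.07],[0.0015,0.0005,0.075]], dr=[[0,0,0],[0,0,0],[0,0,0],[0,0,0],[0,0,0]])

```text
time_s: 17.85
position: [0.6468, 0.1365, 0.3755]
tool_rot: [-0.001, 0.708, 0.706, -0.001]
contact_force: [0.3, -0.2, -2.6]
gripper_width: 0.0423
```

Request:
servo_tool(gripper=[0,0], xyz=[[0,0,0],[0,0,0]], dr=[[0,0,0],[0,0,0]])

```text
time_s: 18.1
position: [0.6476, 0.1366, 0.3782]
tool_rot: [0.001, 0.708, 0.706, 0.001]
contact_force: [-0.8, -0.8, -2.7]
gripper_width: 0.042
```

```bash
python3 hov.py large .2774 hl2 2>&1|grep -v top; python3 ff.py
```

```text
hov.py:20: RuntimeWarning: invalid value encountered in scalar divide
  return 1-(m&W&(1-ex)).sum()/(((m|(W&ring))&(1-ex)).sum())
[0.6474 0.1366 0.3781] foot 0.1007 -1.53
side held [0.6484 0.141 ] 0.043 bias [0.001  0.0043] stack [0.6471 0.1392] 0.021 stack-held [-0.0013 -0.0017]
[ 0.21 -0.15 -2.16] [0.6472 0.1366 0.3772] 0.04197742777073408 18.45
```

Request:
servo_tool(gripper=[0,0,0,0,0], xyz=[[-0.0008,-0.0005,0.003],[-0.0008,-0.0005,0.008],[-0.0008,-0.0005,0.013],[-0.0008,-0.0005,0.017],[-0.0008,-0.0005,0.017]], dr=[[0,0,0],[0,0,0],[0,0,0],[0,0,0],[0,0,0]])

```text
time_s: 19.08
position: [0.6465, 0.1357, 0.3593]
tool_rot: [-0.0, 0.708, 0.706, -0.0]
contact_force: [0.2, 0.1, -2.0]
gripper_width: 0.0423
```

```bash
python3 hov.py large .2774 hl3 2>&1|grep side; python3 ff.py
```

```text
side held [0.6455 0.1391] 0.038 bias [-0.0012  0.0033] stack [0.6469 0.1392] 0.018 stack-held [0.0014 0.0001]
[ 0.17  0.34 -2.58] [0.6467 0.1358 0.3602] 0.04200980251363639 19.425
```

Request:
servo_tool(gripper=[0,0,0,0,0], xyz=[[0,0.0004,0.002],[0,0.0004,0.004],[0,0.0004,0.006],[0,0.0004,0.008],[0,0.0004,0.008]], dr=[[0,0,0],[0,0,0],[0,0,0],[0,0,0],[0,0,0]])

```text
time_s: 20.05
position: [0.647, 0.1358, 0.3516]
tool_rot: [-0.0, 0.708, 0.706, -0.0]
contact_force: [0.1, 0.3, -2.4]
gripper_width: 0.0421
```

```bash
python3 hov.py large .2774 hl4 2>&1|grep side; python3 ff.py
```

```text
side held [0.6465 0.1388] 0.035 bias [-0.0006  0.003 ] stack [0.6473 0.1392] 0.019 stack-held [0.0008 0.0004]
[ 0.24  0.15 -2.11] [0.6471 0.1358 0.352 ] 0.04214474004493983 20.4
```

Request:
servo_tool(gripper=[0,0,0,0,0], xyz=[[0.0003,0.0003,0.001],[0.0003,0.0003,0.002],[0.0003,0.0003,0.003],[0.0003,0.0003,0.004],[0.0003,0.0003,0.004]], dr=[[0,0,0],[0,0,0],[0,0,0],[0,0,0],[0,0,0]])

```text
time_s: 21.02
position: [0.6473, 0.136, 0.3477]
tool_rot: [-0.0, 0.708, 0.706, -0.0]
contact_force: [0.7, -0.7, -2.4]
gripper_width: 0.0422
```

```bash
python3 ff.py
```

```text
[-0.31  0.01 -2.32] [0.6473 0.1361 0.3479] 0.04215389334739871 21.275
```

Request:
servo_tool(gripper=[0,0,0,0], xyz=[[0,0,0.001],[0,0,0.0015],[0,0,0.002],[0,0,0.002]], dr=[[0,0,0],[0,0,0],[0,0,0],[0,0,0]])

```text
time_s: 21.78
position: [0.6473, 0.136, 0.3459]
tool_rot: [-0.0, 0.708, 0.706, -0.0]
contact_force: [-0.8, -1.2, -1.9]
gripper_width: 0.042
```

```bash
python3 ff.py
```

```text
[-0.9  -1.14 -1.92] [0.6473 0.136  0.3459] 0.041954545431122474 22.025
```

Request:
servo_tool(gripper=[0,0,0,0], xyz=[[-0.0005,-0.0005,0],[-0.0005,-0.0005,0.0005],[-0.0005,-0.0005,0.001],[-0.0005,-0.0005,0.001]], dr=[[0,0,0],[0,0,0],[0,0,0],[0,0,0]])

```text
time_s: 22.52
position: [0.6469, 0.1356, 0.3448]
tool_rot: [-0.0, 0.708, 0.706, 0.0]
contact_force: [0.5, 0.2, -2.7]
gripper_width: 0.0425
```

```bash
python3 ff.py
```

```text
[-0.34 -0.52 -2.17] [0.6468 0.1356 0.3449] 0.04220476003076071 22.775
```

Free again, at about 1.5 mm above settled.

Request:
servo_tool(gripper=[0,0,0,0], xyz=[[-0.0002,-0.0001,0.0005],[-0.0002,-0.0001,0.001],[-0.0002,-0.0001,0.001],[-0.0002,-0.0001,0.001]], dr=[[0,0,0],[0,0,0],[0,0,0],[0,0,0]])

```text
time_s: 23.28
position: [0.6468, 0.1355, 0.3441]
tool_rot: [0.0, 0.708, 0.706, 0.0]
contact_force: [-0.5, 0.2, -1.3]
gripper_width: 0.0419
```

```bash
python3 ff.py
```

```text
[-0.17  0.91 -0.25] [0.6468 0.1355 0.3441] 0.041845157446563024 23.525
```

Request:
servo_tool(gripper=[0,0,0], xyz=[[0,0,0.0004],[0,0,0.0004],[0,0,0.0004]], dr=[[0,0,0],[0,0,0],[0,0,0]])

```text
time_s: 23.9
position: [0.6468, 0.1354, 0.3437]
tool_rot: [0.0, 0.708, 0.706, 0.0]
contact_force: [-0.8, 0.4, 2.1]
gripper_width: 0.042
```

```bash
python3 ff.py
```

```text
[-0.9   0.97  1.72] [0.6468 0.1354 0.3437] 0.041984441127371125 24.15
```

It is fully supported. I back off 0.3 mm to unload it, then release.

Request:
servo_tool(gripper=[0,0,0.55,0.65,0.75], xyz=[[0,0,-0.0003],[0,0,-0.0003],[0,0,-0.0003],[0,0,-0.0003],[0,0,-0.0003]], dr=[[0,0,0],[0,0,0],[0,0,0],[0,0,0],[0,0,0]])

```text
time_s: 24.78
position: [0.6468, 0.1352, 0.3438]
tool_rot: [0.0, 0.708, 0.706, -0.0]
contact_force: [1.7, -0.3, 0.8]
gripper_width: 0.064
```

Request:
servo_tool(gripper=[0.9,1,1,1,1], xyz=[[0,0,0],[0,0,-0.01],[0,0,-0.04],[0,0,-0.09],[-0.02,-0.05,-0.1]], dr=[[0,0,0],[0,0,0],[0,0,0],[0,0,0],[0,0,0]])

```text
time_s: 25.4
position: [0.5997, 0.1157, 0.449]
tool_rot: [0.005, 0.707, 0.707, 0.005]
contact_force: [-0.5, -0.5, -0.1]
gripper_width: 0.0852
```

Request:
servo_tool(gripper=[1,1,1,1,1], xyz=[[-0.02,-0.05,0],[-0.04,-0.1,0],[-0.06,-0.14,0],[-0.08,-0.16,0],[-0.08,-0.16,0]], dr=[[0,0,0],[0,0,0],[0,0,0],[0,0,0],[0,0,0]])

```text
time_s: 26.02
position: [0.4354, 0.0352, 0.4447]
tool_rot: [0.0, 0.708, 0.706, 0.0]
contact_force: [0.8, 0.3, 0.6]
gripper_width: 0.0853
```

Run:
```python
from h import *
a=cams.grab_frame('side'); t=cams.grab_frame('top')
for n,k,p in(('S','small',[.6238,-.2480]),('L','large',[.647,.138])):
    for c,im in(('side',a),('top',t)):
        x,f=fit(c,im,k,p,[0,.033,.066]); print(n,c,x.round(4),round(f,3), 'fit err by top-flange z', [round(fit(c,im,k,p,[0,.033,z])[1],3) for z in(.063,.069,.073)])
print(state()['position'],state()['time_s'])
cv2.imwrite('pics/end.png',np.hstack([cv2.resize(a[140:400,260:520],(400,400)),cv2.resize(t[60:320,140:480],(400,306))[:,:] if 0 else cv2.copyMakeBorder(cv2.resize(t[60:320,140:480],(400,306)),0,94,0,0,0)])[:,:,::-1])
```

```text
S side [ 0.6237 -0.2479] 0.036 fit err by top-flange z [np.float64(0.019), np.float64(0.054), np.float64(0.08)]
S top [ 0.6229 -0.2509] 0.013 fit err by top-flange z [np.float64(0.009), np.float64(0.024), np.float64(0.039)]
L side [0.6468 0.1388] 0.052 fit err by top-flange z [np.float64(0.046), np.float64(0.058), np.float64(0.067)]
L top [0.6464 0.1333] 0.117 fit err by top-flange z [np.float64(0.112), np.float64(0.123), np.float64(0.134)]
[0.43722079 0.03572361 0.44465959] 26.125
```

View pics/end.png

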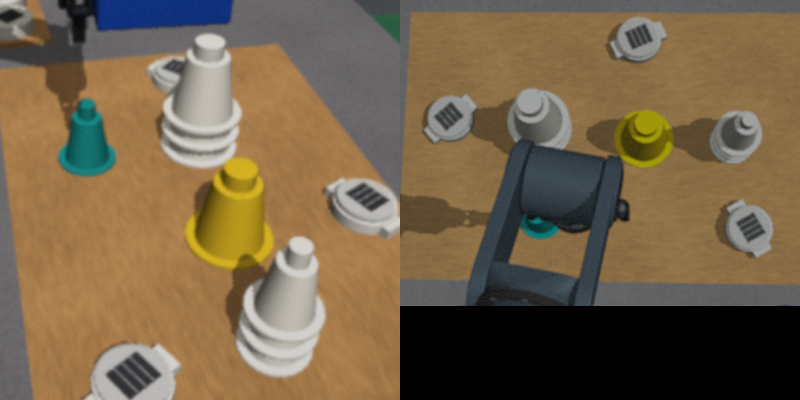

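Both stacks show three level flanges at the same positions as before, and the studs and look-alikes are where they were. The robot is clear, so I hand it in.

```bash
python3 -c "
from plant import ticket
print(ticket.close_job())"
```

```text
the job is handed in; nothing more can be done
None
```

Both white sleeves are nested on the white stacks of their own size, small first and then large. The job was handed in at about 26 s; no verdict came back.

**How they went on:** I lowered each one by small steps, moving sideways when I felt light contact. I let go only once the stack carried the weight: the small at its nominal height, the large within about 0.5 mm. On the large one I pressed about 2 N for a moment, then backed off 0.3 mm before release.

**Last checks:**
- **Stacks:** the final pictures show three level, evenly spaced flanges on each stack. Both stacks are within about 1 mm of where they started.
- **Surroundings:** the studs and look-alikes in view look undisturbed. The purple sleeve and the second turquoise one were outside that last crop and not rechecked.
- **Robot:** the gripper is open and clear of everything.

**What disagreed:**
- **Camera offset:** the two cameras differed by 3–6 mm in y throughout. I worked from bias estimates and contact forces instead.
- **Top camera:** the arm blocked its view of the lowering, and partly its final view of the large stack, so that fit is weak (0.11 error).
- **Seated height:** of the heights tried, the silhouettes fitted best at the lowest, 3 mm below nominal. They show no sign that either sleeve sits high.

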